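# Dress the charcuterie display trays

### The arm

A 6-joint arm with a two-finger parallel gripper is mounted at the origin on the work surface. World frame = base frame: x ahead of the robot, y to its left, z up, the work surface at z = 0. Lengths are in mm, angles in rad, forces in N, time in s.
With the tool pointing down it reaches from about 225 to 725 mm from the base axis. Payload 3.1 kg.
Tool frame: the origin (TCP) lies between the finger pads; the fingertips stand 25 mm ahead of it and the grasp point (between the pads) lies 6 mm ahead of it; z points along the fingers, x is the direction in which the jaws open and shut, and the axes are right-handed (so a half turn about z gives the same grasp; the last joint's range is limited). The gripper opens to 85 mm and grips with 20 to 120 N. Pads are 22 mm wide; open, the fingers measure 114 mm over their backs; the gripper's body (76 mm by 85 mm) begins 54 mm behind the grasp point. The pads swing forward as they close: fully open they stand 13 mm farther back than shut.
Start: joints at [-1.469, 0.048, 0.099, 1.622, 0, 1.443], TCP at [119.571, -511.195, 256.312] pointing down, gripper open.
Joint ranges: [-2.91, 2.91], [-0.99, 1.94], [-1.21, 1.42], [-2.12, 2.29], [-1.49, 1.47], [-3.14, 3.14]. Speed limits (rad/s): [2.79, 2.79, 3.14, 3.14, 3.14, 3.14].

### API

Orientations are given as a unit quaternion [x, y, z, w].
In Python, from station import arm, viewer gives the robot as it stands.
- The arm moves only by the tool move_arm, never from a script. Its argument "targets" is a list that holds one entry, the list of rows, each a list of 6 numbers: the shift along the tool's x, y, z in cm, then the turn, a rotation vector about the tool's x, y, z in rad. A call has 1 to 10 rows; each row is the pose to reach, as a shift and turn from the pose measured when the call began, along the tool's axes at that moment; what a row does not reach only later rows make up. A row lasts 1/8 s, in which the tool goes at most 62.5 mm and 10.7 degrees, less where a joint would pass 70% of its speed; a pose out of reach is approached as far as the arm can. A call with a gripper value outside its range is refused whole. "fingers" is the opening, from 0 (shut) to 1 (fully open), set as the call begins (left out, the last holds). The fingers move at their own pace and stop on an object; "grip_force" is the grip in N (left out, the last holds). Time passes only in rows, so rows that repeat a pose let the fingers close. It gives the time, the measured TCP pose, the force and the opening at its end, in the units of the state.
- arm.observe(): the state, without advancing time (a new reading comes with each control period).
- viewer.read_camera(name): name is "scene" or "top" or "wrist"; returns the picture (480x640x3 uint8, blue, green, red); there is no depth.
- viewer.camera_model(name): a dict with "vertical_fov" (degrees; the focal length in pixels is half the picture's height over the tangent of half this angle, whatever the lens; pixels are square), "cx", "cy" (the principal point, pixels), "R" (3x3) and "t" (3): a world point X has camera coordinates R X + t; the wrist camera has in their place "tool_from_camera" (4x4, takes a point from camera to tool coordinates, whose origin is the TCP and whose axes are the tool frame's). Camera axes: x right, y down, z forward; pixel columns grow to the right and rows downward; lengths in mm; the calibration is good to about 2 mm. A picture is of the moment at which its call begins: read the wrist's pose just before it. camera_model takes no time and is no camera call.
- arm.job_done(): hands the job in, once; it reports no verdict.
The state is a dict: "time": time; "joint_positions": joint angles; "joint_velocities": joint speeds; "joint_torque": joint torques, N m; "tcp_pos": TCP position; "ee_rot": TCP orientation; "wrist_force": force on the tool from outside, world axes, zero at the start; "wrist_torque": the same for the moment, N m; "finger_gap": opening from 0.0 (shut) to 1.0 (fully open).
Only numpy, scipy, OpenCV 4.12 (cv2) and the standard library are available. Lean on these libraries where they do the work, as an engineer would, in place of code of your own. Each camera call takes 0.05 s, during which the arm holds its last target.

### The job

Dress the four display trays for the counter: lay each whole sausage in the tray that holds slices of the same kind, lengthwise beside its slices and in the middle of the tray's empty half. Lay them down rather than dropping them, and leave the pepper mill and the ramekin standing where they are.

Things in the scene. Friction and masses are not known exactly. Their poses are not given: they have to be found in the camera images.
- sausage_white_centre (a point): white-moulded dry sausage (chalky white skin): a firm round bar 120 mm long, 36 mm in diameter, rounded ends with small metal clips, about 0.1 kg, lying flat on the table at the start. The point is its centre, 18 mm above what it lies on; its x axis runs along its length, z is up. It has a slightly flattened underside and does not roll away.
- sausage_red_centre (a point): brick-red paprika sausage: a firm round bar 112 mm long, 38 mm in diameter, rounded ends with small metal clips, about 0.1 kg, lying flat on the table at the start. The point is its centre, 19 mm above what it lies on; its x axis runs along its length, z is up. It has a slightly flattened underside and does not roll away.
- sausage_black_centre (a point): black blood sausage: a firm round bar 104 mm long, 41 mm in diameter, rounded ends with small metal clips, about 0.1 kg, lying flat on the table at the start. The point is its centre, 20.5 mm above what it lies on; its x axis runs along its length, z is up. It has a slightly flattened underside and does not roll away.
- sausage_green_centre (a point): herb-coated sausage (olive-green skin): a firm round bar 116 mm long, 39 mm in diameter, rounded ends with small metal clips, about 0.1 kg, lying flat on the table at the start. The point is its centre, 19.5 mm above what it lies on; its x axis runs along its length, z is up. It has a slightly flattened underside and does not roll away.
- tray_white_spot (a point): middle of the empty half of the blue-grey tray with pinkish-red slices with a white rind and a white end piece. Fixed tray 165 (x) by 150 mm (y), walls 20 mm high. Point on its floor, 3 mm above the table, 21 mm to +y of the tray centre; x along the slice row, z up. Slices (20 mm high, end piece 45) lie along x, middle line 66 mm to -y. Clear floor: 45 mm to -y, 50 to +y, 78 either way in x.
- tray_red_spot (a point): middle of the empty half of the blue-grey tray with orange-red slices with a red rind and a red end piece. Fixed tray 165 (x) by 150 mm (y), walls 20 mm high. Point on its floor, 3 mm above the table, 21 mm to +y of the tray centre; x along the slice row, z up. Slices (20 mm high, end piece 45) lie along x, middle line 66 mm to -y. Clear floor: 45 mm to -y, 50 to +y, 78 either way in x.
- tray_black_spot (a point): middle of the empty half of the blue-grey tray with near-black slices with white flecks and a black end piece. Fixed tray 165 (x) by 150 mm (y), walls 20 mm high. Point on its floor, 3 mm above the table, 21 mm to +y of the tray centre; x along the slice row, z up. Slices (20 mm high, end piece 45) lie along x, middle line 66 mm to -y. Clear floor: 45 mm to -y, 50 to +y, 78 either way in x.
- tray_green_spot (a point): middle of the empty half of the blue-grey tray with pale pink slices with an olive-green rind and an olive-green end piece. Fixed tray 165 (x) by 150 mm (y), walls 20 mm high. Point on its floor, 3 mm above the table, 21 mm to +y of the tray centre; x along the slice row, z up. Slices (20 mm high, end piece 45) lie along x, middle line 66 mm to -y. Clear floor: 45 mm to -y, 50 to +y, 78 either way in x.
- mill_mid (a point): brown wooden pepper mill standing loose among the work, 48 mm in diameter, 100 mm tall, not part of the job; the point is on its axis, 50 mm up.
- ramekin_mid (a point): empty white ramekin standing loose among the work, 64 mm across, 40 mm tall, not part of the job; the point is on its axis, 20 mm up.

How it is judged:
By the outcome, as a careful person would: the job done as asked, in the order asked, and still so for the second after the job is handed in, with the robot touching nothing.
It also fails if it takes over 99 s, if anything falls off the work surface, if the arm or the gripper's body presses on something with over 40 N, if the wrist force passes 120 N, or if a joint passes its speed limit or range.

## Working session

There is one attempt and no reset: what is moved stays moved. The work goes in short steps, Python scripts to look and compute and a tool call to move; the robot and the scene stay as the last step left them, time stands still between calls to the robot, and variables do not carry over. Pictures are saved under pics/ and viewed, and the job is handed in when it is done.

Besides the shell and the picture viewer there is one more tool, called after ">>>" by a JSON object that holds its "name" and its "arguments", one argument or row to a line. move_arm: Moves the arm, as the interface text tells. Its arguments: {"type":"object","properties":{"targets":{"type":"array"},"fingers":{"type":"number"},"grip_force":{"type":"number"}},"required":["targets"]}

```bash
ls; mkdir -p pics; python3 - <<'E'
from station import arm, viewer
import cv2
for n in("scene","top","wrist"):
    cv2.imwrite(f"pics/{n}0.png",viewer.read_camera(n)); print(n,viewer.camera_model(n))
print(arm.observe())
E
```

```text
pics
scene {'vertical_fov': 42.11385256285337, 'cx': 322.3512141308868, 'cy': 235.62683062699057, 'R': array([[-0.36237493,  0.9319767 , -0.01019066],
       [ 0.65848047,  0.24826442, -0.71047044],
       [-0.65961192, -0.26416703, -0.70365325]]), 't': array([ 148.76339552, -288.65995143, 1796.66902019])}
top {'vertical_fov': 48.76688901959768, 'cx': 315.6081442897454, 'cy': 239.66570337877994, 'R': array([[ 3.09078832e-03, -9.99837298e-01, -1.77714501e-02],
       [-9.84297190e-01,  9.47635796e-05, -1.76519215e-01],
       [ 1.76492179e-01,  1.80379719e-02, -9.84136750e-01]]), 't': array([  37.00200249,  520.21787093, 1220.70443851])}
wrist {'vertical_fov': 67.5595506340259, 'cx': 325.67680690914125, 'cy': 237.7720915698847, 'tool_from_camera': array([[ 9.99998322e-01, -4.29289722e-04, -1.78082204e-03,
        -3.74681944e-01],
       [ 9.21906473e-04,  9.58006362e-01,  2.86745463e-01,
        -7.31356845e+01],
       [ 1.58294197e-03, -2.86746624e-01,  9.58005150e-01,
        -1.17293824e+02],
       [ 0.00000000e+00,  0.00000000e+00,  0.00000000e+00,
         1.00000000e+00]])}
{'time': 0.15, 'joint_positions': array([-1.46878000e+00,  4.86085971e-02,  9.79462698e-02,  1.62199953e+00,
       -2.02359021e-06,  1.44301483e+00]), 'joint_velocities': array([-4.63155523e-04, -1.27244105e-03,  3.55964339e-03, -2.55997503e-03,
       -8.15178603e-04,  6.18676985e-06]), 'joint_torque': array([ 2.16614157e-03, -3.39260101e+01,  3.20423663e+01,  1.53602235e-02,
       -4.64128345e-05, -2.95619273e-06]), 'tcp_pos': array([ 119.53711007, -510.76669824,  255.36572487]), 'ee_rot': array([ 7.83511198e-01, -6.21376966e-01, -6.51739056e-04, -6.67301638e-04]), 'wrist_force': array([ 0.21973494,  0.3850682 , -0.02964356]), 'wrist_torque': array([-0.03354961,  0.02198611,  0.03240525]), 'finger_gap': 0.9995841225238767}
```

View pics/top0.png

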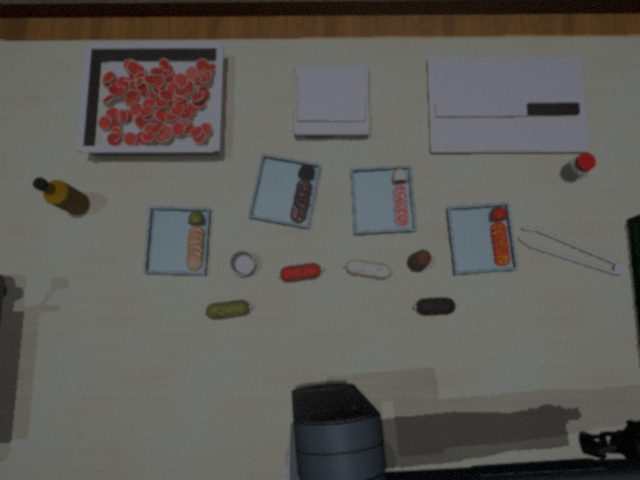

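View pics/scene0.png

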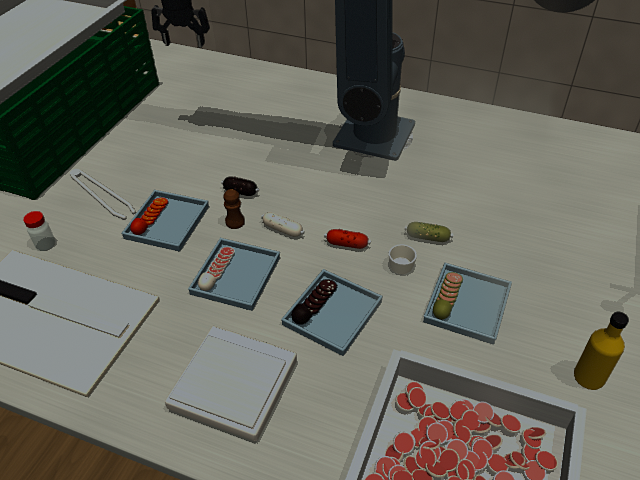

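View pics/wrist0.png

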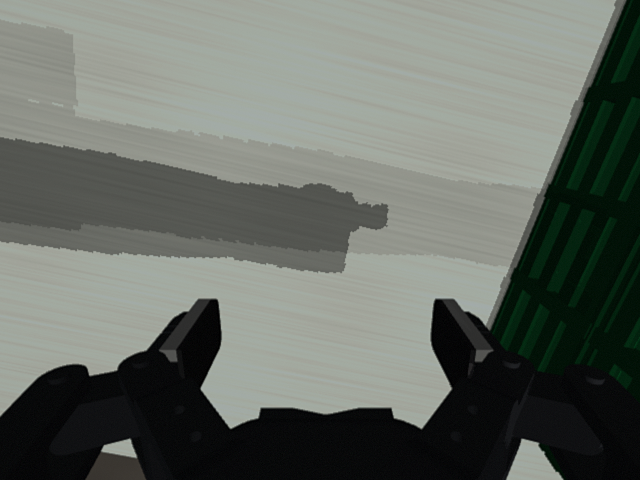

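The top view shows four trays (about (178,241), (285,191), (382,200), (481,239)), with the slice rows on each tray's right, which is the −y side. The sausages are green (228,309), red (300,272), white (368,269) and black (435,306). The ramekin is at (243,264) and the mill at (419,261). Next I'll measure them.

```bash
cat > h.py <<'E'
import numpy as np, cv2
from station import arm, viewer
from scipy.spatial.transform import Rotation as Rn
def f_of(m): return 240/np.tan(np.radians(m["vertical_fov"])/2)
def cam(name,st=None):
    m=viewer.camera_model(name); f=f_of(m); K=np.array([[f,0,m["cx"]],[0,f,m["cy"]],[0,0,1]])
    if name!="wrist": R,t=m["R"],m["t"]
    else:
        T=m["tool_from_camera"]; Rt=Rn.from_quat(st["ee_rot"]).as_matrix()
        Rwc=Rt@T[:3,:3]; c=Rt@T[:3,3]+st["tcp_pos"]; R=Rwc.T; t=-R@c
    return K,R,t
def ray(c,px,z):
    K,R,t=c; px=np.atleast_2d(px).astype(float)
    d=np.c_[px,np.ones(len(px))]@np.linalg.inv(K).T@R
    o=-R.T@t; s=(z-o[2])/d[:,2]; return (o+d*s[:,None])
def proj(c,X):
    K,R,t=c; x=np.atleast_2d(X)@R.T+t; x=x@K.T; return x[:,:2]/x[:,2:]
E
python3 - <<'E'
import cv2,numpy as np
im=cv2.imread('pics/top0.png'); c=im[140:330,130:530]
c=np.clip(c.astype(float)*1.6,0,255).astype(np.uint8)
cv2.imwrite('pics/topz.png',cv2.resize(c,(800,380),interpolation=cv2.INTER_CUBIC))
hsv=cv2.cvtColor(im,cv2.COLOR_BGR2HSV)
for n,p in dict(tray=(170,230),tab=(330,330),rim=(148,240),white=(362,268),red=(300,272),black=(435,306),green=(228,309),mill=(419,261),ram=(243,252)).items(): print(n,im[p[1],p[0]],hsv[p[1],p[0]])
from h import *
print([-cam(n)[1].T@cam(n)[2] for n in("top","scene")])
E
```

```text
tray [114 105  91] [102  51 114]
tab [105 113 112] [ 34  18 113]
rim [76 72 63] [99 44 76]
white [113 110 109] [113   9 113]
red [ 34  40 101] [  3 169 101]
black [21 28 34] [16 98 34]
green [47 81 83] [ 28 111  83]
mill [37 43 55] [10 83 55]
ram [62 66 69] [17 26 69]
[array([ 296.4898372 ,   14.92765209, 1293.82612791]), array([1429.08936279,  407.64068746, 1060.663635  ])]
```

View pics/topz.png

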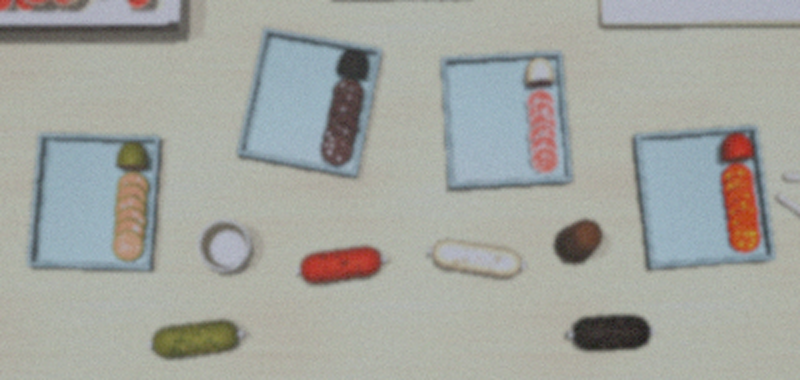

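```bash
cat > meas.py <<'E'
from h import *
def run(im,out=None):
    c=cam("top"); im=cv2.medianBlur(im,3); hsv=cv2.cvtColor(im,cv2.COLOR_BGR2HSV).astype(int); H,S,V=[hsv[...,i] for i in range(3)]
    b=im.astype(int)
    res={}
    def big(m,box):
        mm=np.zeros(m.shape,np.uint8); x0,y0,x1,y1=box; mm[y0:y1,x0:x1]=m[y0:y1,x0:x1]*255
        n,l,s,_=cv2.connectedComponentsWithStats(mm); i=1+np.argmax(s[1:,4])
        cs,_=cv2.findContours((l==i).astype(np.uint8),cv2.RETR_EXTERNAL,cv2.CHAIN_APPROX_NONE); return max(cs,key=cv2.contourArea)[:,0]
    vis=im.copy()
    ms=dict(red=(((H<8)|(H>172))&(S>120),(270,255,335,290),19),green=((S>70)&(H>20),(195,295,260,325),19.5),black=(V<60,(410,292,462,322),20.5),white=((b[...,0]>b[...,2]-2)&(V>75)|(S>45),(340,255,396,285),18))
    for k,(m,box,z) in ms.items():
        ct=big(m,box); cv2.drawContours(vis,[ct],-1,(0,255,0),1)
        P=ray(c,ct,z)[:,:2]; (cx,cy),(w,h),a=cv2.minAreaRect(P.astype(np.float32))
        if w<h: a+=90
        a=(a+90)%180-90; res[k]=(cx,cy,a); print("saus",k,np.round([cx,cy,a,w,h],1))
    tr=dict(green=(140,200,216,282),black=(245,150,325,232),white=(345,160,420,240),red=(440,198,520,280))
    for k,box in tr.items():
        m=(H>80)&(H<125)&(S>28)|(((S>70)|(V<70)|(V>120)) )
        m=(H>80)&(H<125)&(S>28)
        ct=big(m,box); h=cv2.convexHull(ct.reshape(-1,1,2)); cv2.drawContours(vis,[h],-1,(0,255,0),1)
        P=ray(c,h[:,0],18)[:,:2]; (cx,cy),(w,hh),a=cv2.minAreaRect(P.astype(np.float32))
        th=(a+45)%90-45
        r=np.radians(th); sp=np.array([cx,cy])+21*np.array([-np.sin(r),np.cos(r)])
        print("tray",k,np.round([cx,cy,th,w,hh],1),"spot",np.round(sp,1))
    for k,m,box,z in(("mill",V<75,(400,242,440,278),50),):
        ct=big(m,box); cv2.drawContours(vis,[ct],-1,(0,255,0),1); print(k,ray(c,[ct.mean(0)],z))
    print("ramekin rim",ray(c,[[243,264]],40)[0])
    if out: 
        v=np.clip(vis[140:330,130:530].astype(float)*1.5,0,255).astype(np.uint8); cv2.imwrite(out,cv2.resize(v,(800,380),interpolation=cv2.INTER_NEAREST))
E
python3 -c "
import cv2,meas; meas.run(cv2.imread('pics/top0.png'),'pics/m0.png')"
```

```text
saus red [445.5  75.8 -81.8  33.4  93.8]
saus green [355.7 250.  -84.2  33.9  97.2]
saus black [ 364.5 -247.6  -89.9   37.9   88.3]
saus white [454.9 -88.5  79.6  88.8  18.5]
tray green [523.8 379.3  -1.8 153.5 167.5] spot [524.5 400.2]
tray black [649.5 115.6 -10.8 151.5 169. ] spot [653.4 136.3]
tray white [ 626.4 -126.5    2.6  169.4  151.7] spot [ 625.4 -105.5]
tray red [ 529.3 -364.7    4.2  167.9  154. ] spot [ 527.8 -343.7]
mill [[ 469.51474065 -205.83053973   50.        ]]
ramekin rim [462.21815002 211.46112798  40.        ]
```

View pics/m0.png

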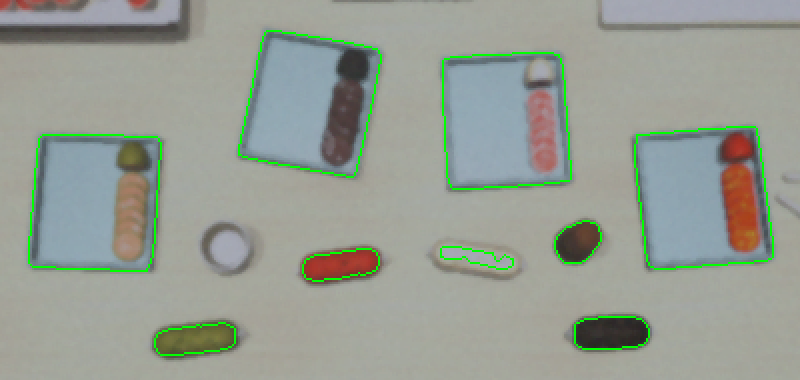

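The outlines fit well, except white, whose mask only caught its core. I'll refine each sausage with the wrist camera just before grasping it, starting with black.

```bash
cat >> h.py <<'E'
def goal(x,y,z,phi,st=None):
    st=st or arm.observe(); R0=Rn.from_quat(st["ee_rot"])
    p=np.radians(phi); X=np.array([np.cos(p),np.sin(p),0]);Z=np.array([0,0,-1.]);Rg=Rn.from_matrix(np.c_[X,np.cross(Z,X),Z])
    d=R0.inv().apply(np.array([x,y,z])-st["tcp_pos"])/10; r=(R0.inv()*Rg).as_rotvec()
    print("row",np.round(d,2).tolist()+np.round(r,3).tolist(),"t",round(st["time"],2),"gap",round(st["finger_gap"],3)); return Rg
E
python3 -c "
from h import *
goal(364,-248,150,0)"
```

```text
row [-20.0, -29.79, 10.58, -0.001, 0.001, -1.341] t 0.15 gap 1.0
```

>>> {"name": "move_arm", "arguments": {
  "targets": [
    [[-20, -29.8, 10.6, 0, 0, -1.34], [-20, -29.8, 10.6, 0, 0, -1.34], [-20, -29.8, 10.6, 0, 0, -1.34], [-20, -29.8, 10.6, 0, 0, -1.34], [-20, -29.8, 10.6, 0, 0, -1.34], [-20, -29.8, 10.6, 0, 0, -1.34], [-20, -29.8, 10.6, 0, 0, -1.34], [-20, -29.8, 10.6, 0, 0, -1.34], [-20, -29.8, 10.6, 0, 0, -1.34], [-20, -29.8, 10.6, 0, 0, -1.34]]
  ],
  "fingers": 1.0,
  "grip_force": 30
}}

```text
time: 1.4
tcp_pos: [363.8, -248.8, 150.1]
ee_rot: [1.0, -0.002, 0.0, -0.001]
wrist_force: [-1.0, 0.2, 0.3]
finger_gap: 0.998
```

```bash
python3 - <<'E'
from h import *
st=arm.observe(); print(st["tcp_pos"],st["time"],np.abs(st["joint_velocities"]).max())
cv2.imwrite("pics/w1.png",viewer.read_camera("wrist"))
import json; json.dump({k:np.array(v).tolist() for k,v in st.items()},open("w1.json","w"))
E
```

```text
[ 363.78173362 -248.78836519  150.10272344] 1.4 0.005449904336773975
```

View pics/w1.png

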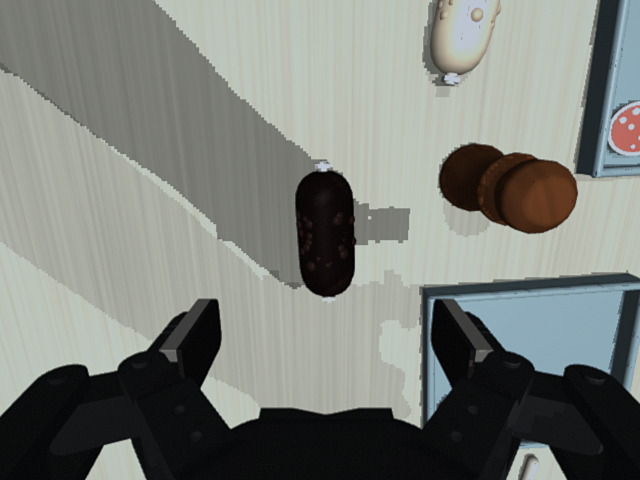

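The black sausage is at about (325,233), upright and between the pads. The mill at (510,190) is clear.

```bash
cat >> h.py <<'E'
ZC=dict(white=18,red=19,black=20.5,green=19.5)
def mask(im,k):
    hsv=cv2.cvtColor(cv2.medianBlur(im,5),cv2.COLOR_BGR2HSV).astype(int);H,S,V=[hsv[...,i] for i in range(3)]
    m={"black":(V<62)&(S>40),"red":((H<10)|(H>170))&(S>130)&(V>60),"green":(H>20)&(H<40)&(S>90),"white":(V>140)&(S<60)|(S>55)&(H<30)&(V>90)}[k]
    m=(m*255).astype(np.uint8); m[300:]=0; return m
def wsaus(im,k,st,out,z=None,near=(322,235)):
    z=z or ZC[k]; c=cam("wrist",st); m=cv2.morphologyEx(mask(im,k),cv2.MORPH_CLOSE,np.ones((7,7)))
    m=cv2.morphologyEx(m,cv2.MORPH_OPEN,np.ones((9,9)))
    cs,_=cv2.findContours(m,cv2.RETR_EXTERNAL,cv2.CHAIN_APPROX_NONE)
    cs=[q for q in cs if cv2.contourArea(q)>2500]
    ct=min(cs,key=lambda q:np.linalg.norm(q[:,0].mean(0)-near))[:,0]
    P=ray(c,ct,z)[:,:2].astype(np.float32); (cx,cy),(w,h),a=cv2.minAreaRect(P)
    if w<h:a+=90
    a=(a+90)%180-90; print(k,"centre",round(cx,1),round(cy,1),"axis",round(a,1),"size",round(w,1),round(h,1))
    v=im.copy(); cv2.drawContours(v,[ct],-1,(0,255,0),1); cv2.imwrite(out,v); return cx,cy,a
E
python3 - <<'E'
from h import *
import json
st={k:np.array(v) for k,v in json.load(open("w1.json")).items()}
im=cv2.imread("pics/w1.png"); wsaus(im,"black",st,"pics/w1m.png")
hsv=cv2.cvtColor(im,cv2.COLOR_BGR2HSV); print(hsv[40,465],hsv[60,445],hsv[40,420])
c=cam("wrist",st); print(ray(c,[(322,167),(329,299)],20.5))
E
```

```text
black centre 363.5 -248.0 axis -87.6 size 39.5 91.5
[106  27 208] [ 20  39 158] [ 44  15 193]
[[ 361.47413525 -198.61272074   20.5       ]
 [ 365.96356342 -296.96043644   20.5       ]]
```

```bash
python3 -c "
from h import *
goal(363.6,-248,28,2.5)"
```

```text
row [-0.02, -0.06, 12.21, -0.001, -0.0, -0.048] t 1.45 gap 1.003
```

>>> {"name": "move_arm", "arguments": {
  "targets": [
    [[0, -0.1, 5, 0, 0, -0.05], [0, -0.1, 9.5, 0, 0, -0.05], [0, -0.1, 11.5, 0, 0, -0.05], [0, -0.1, 12.2, 0, 0, -0.05], [0, -0.1, 12.2, 0, 0, -0.05]]
  ]
}}

```text
time: 2.08
tcp_pos: [363.8, -248.0, 28.4]
ee_rot: [1.0, 0.022, 0.0, -0.001]
wrist_force: [-0.2, -0.1, 0.3]
finger_gap: 0.998
```

>>> {"name": "move_arm", "arguments": {
  "targets": [
    [[0, 0, 0, 0, 0, 0], [0, 0, 0, 0, 0, 0], [0, 0, 0, 0, 0, 0], [0, 0, 0, 0, 0, 0], [0, 0, 0, 0, 0, 0], [0, 0, 0, 0, 0, 0]]
  ],
  "fingers": 0.0
}}

```text
time: 2.82
tcp_pos: [364.4, -248.7, 29.6]
ee_rot: [1.0, 0.022, 0.001, 0.0]
wrist_force: [-0.6, 0.2, 5.0]
finger_gap: 0.471
```

```bash
python3 -c "
from h import *
print(arm.observe()['wrist_force'])
goal(363.6,-248,200,2.5)"
```

```text
[-0.5818973   0.2250328   5.02584623]
row [-0.05, -0.07, -17.04, 0.0, -0.002, 0.001] t 2.83 gap 0.471
```

```bash
python3 -c "
from h import *
goal(653.4,136.3,180,79.2)"
```

```text
row [30.62, -37.16, -15.0, 0.001, -0.001, -1.337] t 2.83 gap 0.471
```

>>> {"name": "move_arm", "arguments": {
  "targets": [
    [[0, 0, -5, 0, 0, 0], [0, 0, -11, 0, 0, 0], [1, -1, -15, 0, 0, -0.1], [30.6, -37.2, -15, 0, 0, -1.34], [30.6, -37.2, -15, 0, 0, -1.34], [30.6, -37.2, -15, 0, 0, -1.34], [30.6, -37.2, -15, 0, 0, -1.34], [30.6, -37.2, -15, 0, 0, -1.34], [30.6, -37.2, -15, 0, 0, -1.34], [30.6, -37.2, -15, 0, 0, -1.34]]
  ]
}}

```text
time: 4.08
tcp_pos: [635.8, 114.4, 178.7]
ee_rot: [0.768, 0.64, -0.0, 0.0]
wrist_force: [-0.5, -0.9, -1.1]
finger_gap: 0.469
```

```bash
python3 -c "
from h import *
goal(653.4,136.3,180,79.2)"
```

```text
row [2.47, 1.34, -0.13, 0.0, 0.0, 0.007] t 4.08 gap 0.469
```

>>> {"name": "move_arm", "arguments": {
  "targets": [
    [[2.5, 1.3, 0, 0, 0, 0], [2.5, 1.3, 0, 0, 0, 0], [2.5, 1.3, 0, 0, 0, 0]]
  ]
}}

```text
time: 4.45
tcp_pos: [652.4, 136.3, 177.6]
ee_rot: [0.768, 0.64, -0.001, -0.0]
wrist_force: [0.9, -0.7, -0.9]
finger_gap: 0.474
```

```bash
python3 -c "
from h import *
st=arm.observe(); im=viewer.read_camera('wrist')
c=cam('wrist',st)
r=np.radians(-10.8); s=np.array([653.4,136.3]); ex=np.array([np.cos(r),np.sin(r)]); ey=np.array([-ex[1],ex[0]])
q=[np.r_[s-21*ey+82.5*i*ex+75*j*ey,20] for i,j in((1,1),(1,-1),(-1,-1),(-1,1))]
cv2.polylines(im,[proj(c,q).astype(int)],True,(0,255,0),1)
cv2.imwrite('pics/w2.png',im)
goal(653.4,136.3,180,79.2)"
```

```text
row [0.06, 0.09, -0.19, -0.001, 0.001, 0.006] t 4.5 gap 0.468
```

View pics/w2.png

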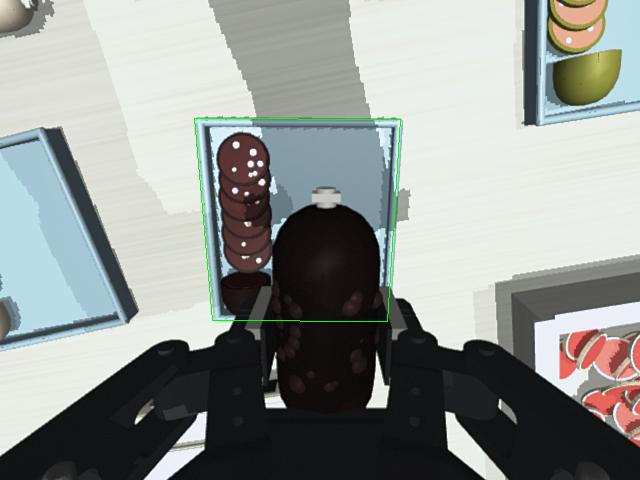

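The drawn rim prediction matches the real tray, and the sausage sits centred between the pads. Lowering it now.

```bash
python3 -c "
from h import *
goal(653.4,136.3,33,79.2)"
```

```text
row [0.07, 0.1, 14.51, -0.001, 0.001, 0.006] t 4.5 gap 0.468
```

>>> {"name": "move_arm", "arguments": {
  "targets": [
    [[0, 0.1, 5, 0, 0, 0], [0, 0.1, 10, 0, 0, 0], [0, 0.1, 13, 0, 0, 0], [0, 0.1, 14, 0, 0, 0], [0.1, 0.1, 14.5, 0, 0, 0], [0.1, 0.1, 14.5, 0, 0, 0], [0.1, 0.1, 14.5, 0, 0, 0]]
  ]
}}

```text
time: 5.38
tcp_pos: [654.9, 136.7, 35.3]
ee_rot: [0.769, 0.64, 0.001, 0.001]
wrist_force: [-0.3, -0.7, -0.4]
finger_gap: 0.467
```

```bash
python3 -c "
from h import *
goal(653.4,136.3,33,79.2)"
```

```text
row [-0.07, -0.14, 0.23, 0.003, 0.0, 0.006] t 5.38 gap 0.467
```

>>> {"name": "move_arm", "arguments": {
  "targets": [
    [[-0.1, -0.1, 0.2, 0, 0, 0], [-0.1, -0.1, 0.3, 0, 0, 0], [-0.1, -0.1, 0.3, 0, 0, 0]]
  ]
}}

```text
time: 5.75
tcp_pos: [654.5, 136.0, 33.7]
ee_rot: [0.768, 0.64, 0.002, 0.002]
wrist_force: [0.0, -0.3, 3.6]
finger_gap: 0.466
```

Touchdown at 3.6 N. I'll open slightly and then go up.

>>> {"name": "move_arm", "arguments": {
  "targets": [
    [[0, 0, 0, 0, 0, 0], [0, 0, 0, 0, 0, 0], [0, 0, 0, 0, 0, 0], [0, 0, 0, 0, 0, 0]]
  ],
  "fingers": 0.64
}}

```text
time: 6.25
tcp_pos: [654.3, 135.9, 33.4]
ee_rot: [0.769, 0.64, 0.001, 0.002]
wrist_force: [-0.0, -0.2, -0.5]
finger_gap: 0.643
```

>>> {"name": "move_arm", "arguments": {
  "targets": [
    [[0, 0, -2, 0, 0, 0], [0, 0, -6, 0, 0, 0], [0, 0, -12, 0, 0, 0], [0, 0, -14, 0, 0, 0]]
  ]
}}

```text
time: 6.75
tcp_pos: [656.4, 136.3, 181.3]
ee_rot: [0.768, 0.64, 0.006, 0.005]
wrist_force: [-0.3, 0.5, 0.5]
finger_gap: 0.642
```

```bash
python3 -c "
from h import *
st=arm.observe(); im=viewer.read_camera('wrist'); 
try: wsaus(im,'black',st,'pics/w3.png',z=23.5,near=(325,230))
except Exception as e: print(e); cv2.imwrite('pics/w3.png',im)
goal(455,-88.5,150,-11)"
```

```text
black centre 654.4 136.4 axis -11.6 size 40.6 91.4
row [-25.79, -15.84, 2.93, 0.01, -0.016, 1.581] t 6.8 gap 0.641
```

View pics/w3.png

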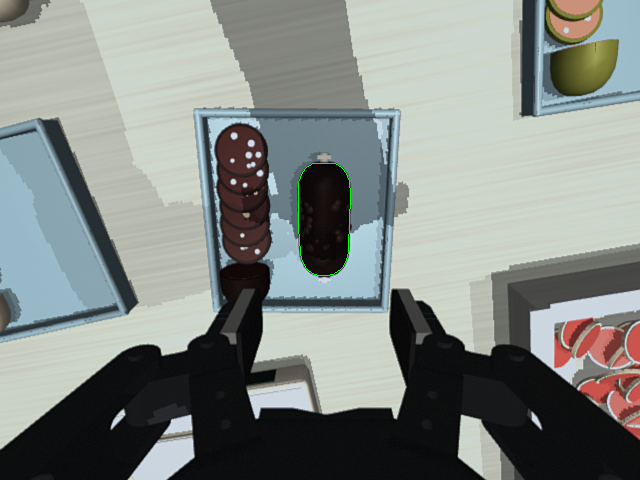

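The black sausage is within about 1 mm of its spot. White is next.

>>> {"name": "move_arm", "arguments": {
  "targets": [
    [[-25.8, -15.8, 0, 0, 0, 1.58], [-25.8, -15.8, 0, 0, 0, 1.58], [-25.8, -15.8, 0, 0, 0, 1.58], [-25.8, -15.8, 1, 0, 0, 1.58], [-25.8, -15.8, 2.9, 0, 0, 1.58], [-25.8, -15.8, 2.9, 0, 0, 1.58], [-25.8, -15.8, 2.9, 0, 0, 1.58], [-25.8, -15.8, 2.9, 0, 0, 1.58], [-25.8, -15.8, 2.9, 0, 0, 1.58], [-25.8, -15.8, 2.9, 0, 0, 1.58]]
  ],
  "fingers": 1.0
}}

```text
time: 8.05
tcp_pos: [455.2, -88.7, 150.5]
ee_rot: [0.995, -0.095, 0.009, -0.001]
wrist_force: [-0.6, -0.5, 0.0]
finger_gap: 1.002
```

```bash
python3 -c "
from h import *
st=arm.observe(); im=viewer.read_camera('wrist'); cv2.imwrite('pics/w4r.png',im)
try: x,y,a=wsaus(im,'white',st,'pics/w4.png'); goal(x,y,29,a-90)
except Exception as e: print(e); cv2.imwrite('pics/w4.png',im)
"
```

```text
white centre 473.5 -42.1 axis -10.7 size 202.2 437.6
row [0.71, -4.87, 12.18, -0.016, -0.01, 1.567] t 8.1 gap 0.999
```

View pics/w4.png

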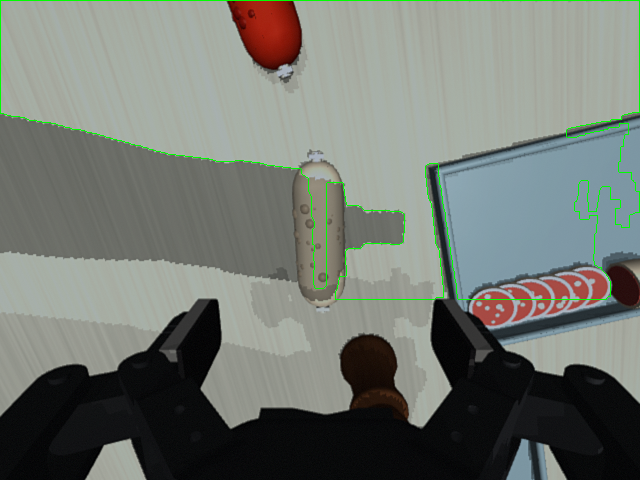

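The white mask leaked into the table. By eye the bar runs from about (319,158) to (320,304), with edges at x 293 and 346. I'll use those pixels.

```bash
python3 -c "
from h import *
st=arm.observe()
P=ray(cam('wrist',st),[(319,158),(320,304),(293,230),(346,230)],18)[:,:2]; print(P.round(1))
d=P[0]-P[1]; a=np.degrees(np.arctan2(d[1],d[0])); m=(P[0]+P[1])/2; print(m,a,np.linalg.norm(d))
goal(m[0],m[1],29,a-90)
"
```

```text
[[ 463.4  -32.9]
 [ 442.8 -140.6]
 [ 435.1  -79.1]
 [ 472.6  -86.6]]
[453.09839851 -86.77082204] 79.15962630040258 109.62125564361821
row [-0.45, -0.1, 12.14, -0.004, -0.017, -0.001] t 8.1 gap 0.999
```

>>> {"name": "move_arm", "arguments": {
  "targets": [
    [[-0.1, 0, 5, 0, -0.017, 0], [-0.4, -0.1, 9.5, 0, -0.017, 0], [-0.4, -0.1, 11.5, 0, -0.017, 0], [-0.4, -0.1, 12.1, 0, -0.017, 0], [-0.4, -0.1, 12.1, 0, -0.017, 0]]
  ]
}}

```text
time: 8.72
tcp_pos: [453.9, -86.9, 29.8]
ee_rot: [0.996, -0.095, 0.0, -0.002]
wrist_force: [0.1, 0.1, 0.2]
finger_gap: 0.998
```

>>> {"name": "move_arm", "arguments": {
  "targets": [
    [[0, 0, 0, 0, 0, 0], [0, 0, 0, 0, 0, 0], [0, 0, 0, 0, 0, 0], [0, 0, 0, 0, 0, 0], [0, 0, 0, 0, 0, 0], [0, 0, 0, 0, 0, 0]]
  ],
  "fingers": 0.0
}}

```text
time: 9.48
tcp_pos: [454.5, -87.1, 30.9]
ee_rot: [0.996, -0.095, 0.001, -0.002]
wrist_force: [-0.6, 1.4, 6.2]
finger_gap: 0.409
```

```bash
python3 -c "
from h import *
st=arm.observe()
goal(625.4,-105.5,180,92.6)
print(Rn.from_quat(st['ee_rot']).as_matrix()[:,0])"
```

```text
row [17.16, -1.47, -14.88, -0.001, -0.005, -1.806] t 9.47 gap 0.409
[ 0.98212719 -0.18821091  0.0016825 ]
```

>>> {"name": "move_arm", "arguments": {
  "targets": [
    [[0, 0, -5, 0, 0, 0], [0, 0, -11, 0, 0, 0], [2, 0, -14.9, 0, 0, -0.18], [17.2, -1.5, -14.9, 0, 0, -1.81], [17.2, -1.5, -14.9, 0, 0, -1.81], [17.2, -1.5, -14.9, 0, 0, -1.81], [17.2, -1.5, -14.9, 0, 0, -1.81], [17.2, -1.5, -14.9, 0, 0, -1.81], [17.2, -1.5, -14.9, 0, 0, -1.81], [17.2, -1.5, -14.9, 0, 0, -1.81]]
  ]
}}

```text
time: 10.72
tcp_pos: [625.6, -105.2, 179.0]
ee_rot: [0.793, 0.609, 0.001, -0.001]
wrist_force: [0.4, 1.2, -1.0]
finger_gap: 0.406
```

```bash
python3 -c "
from h import *
st=arm.observe()
goal(625.4,-105.5,178,92.6)"
```

```text
row [-0.04, -0.01, 0.1, 0.0, -0.004, -0.307] t 10.72 gap 0.406
```

>>> {"name": "move_arm", "arguments": {
  "targets": [
    [[0, 0, 0.1, 0, 0, -0.31], [0, 0, 0.1, 0, 0, -0.31], [0, 0, 0.1, 0, 0, -0.31]]
  ]
}}

```text
time: 11.1
tcp_pos: [625.3, -105.1, 176.9]
ee_rot: [0.69, 0.724, 0.001, -0.002]
wrist_force: [-0.2, 0.8, -1.6]
finger_gap: 0.409
```

```bash
cat >> h.py <<'E'
def trayview(x,y,th,out):
    st=arm.observe(); im=viewer.read_camera('wrist')
    c=cam('wrist',st)
    r=np.radians(th); s=np.array([x,y]); ex=np.array([np.cos(r),np.sin(r)]); ey=np.array([-ex[1],ex[0]])
    q=[np.r_[s-21*ey+82.5*i*ex+75*j*ey,20] for i,j in((1,1),(1,-1),(-1,-1),(-1,1))]
    cv2.polylines(im,[proj(c,q).astype(int)],True,(0,255,0),1)
    cv2.imwrite(out,im)
E
python3 -c "
from h import *
trayview(625.4,-105.5,2.6,'pics/w5.png')
goal(625.4,-105.5,34,92.6)"
```

```text
row [-0.1, 0.01, 14.32, -0.0, -0.004, 0.001] t 11.15 gap 0.407
```

View pics/w5.png

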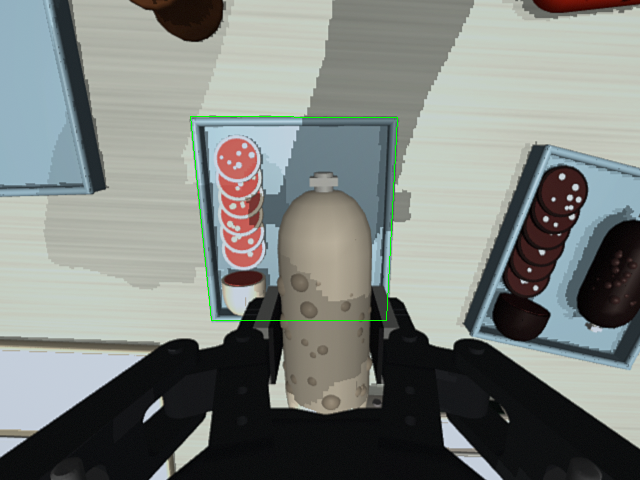

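The rim prediction matches again and the grip is good, so I'm lowering it.

>>> {"name": "move_arm", "arguments": {
  "targets": [
    [[-0.1, 0, 5, 0, 0, 0], [-0.1, 0, 10, 0, 0, 0], [-0.1, 0, 13, 0, 0, 0], [-0.1, 0, 14, 0, 0, 0], [-0.1, 0, 14.3, 0, 0, 0], [-0.1, 0, 14.3, 0, 0, 0], [-0.1, 0, 14.3, 0, 0, 0]]
  ]
}}

```text
time: 12.02
tcp_pos: [626.4, -105.8, 35.2]
ee_rot: [0.691, 0.723, 0.002, -0.0]
wrist_force: [-0.0, 1.1, -0.6]
finger_gap: 0.413
```

```bash
python3 -c "
from h import *
goal(625.4,-105.5,33.5,92.6)"
```

```text
row [0.03, -0.1, 0.17, 0.002, -0.003, 0.001] t 12.03 gap 0.413
```

>>> {"name": "move_arm", "arguments": {
  "targets": [
    [[0, -0.1, 0.2, 0, 0, 0], [0, -0.1, 0.2, 0, 0, 0], [0, -0.1, 0.2, 0, 0, 0]]
  ]
}}

```text
time: 12.4
tcp_pos: [626.4, -105.8, 35.0]
ee_rot: [0.691, 0.723, 0.003, 0.001]
wrist_force: [-2.1, 0.8, 5.9]
finger_gap: 0.407
```

Contact at 5.9 N. Releasing.

>>> {"name": "move_arm", "arguments": {
  "targets": [
    [[0, 0, 0, 0, 0, 0], [0, 0, 0, 0, 0, 0], [0, 0, 0, 0, 0, 0], [0, 0, 0, 0, 0, 0]]
  ],
  "fingers": 0.6
}}

```text
time: 12.9
tcp_pos: [626.2, -105.9, 34.6]
ee_rot: [0.691, 0.723, 0.003, 0.0]
wrist_force: [0.0, 0.5, -0.3]
finger_gap: 0.602
```

>>> {"name": "move_arm", "arguments": {
  "targets": [
    [[0, 0, -2, 0, 0, 0], [0, 0, -6, 0, 0, 0], [0, 0, -12, 0, 0, 0], [0, 0, -14, 0, 0, 0]]
  ]
}}

```text
time: 13.4
tcp_pos: [628.2, -107.1, 182.1]
ee_rot: [0.691, 0.723, 0.005, 0.005]
wrist_force: [0.1, -0.7, 0.6]
finger_gap: 0.596
```

```bash
python3 -c "
from h import *
trayview(625.4,-105.5,2.6,'pics/w6.png')
goal(445.5,75.8,150,8.2)"
```

```text
row [19.13, -17.52, 3.07, 0.014, -0.011, 1.474] t 13.45 gap 0.603
```

View pics/w6.png

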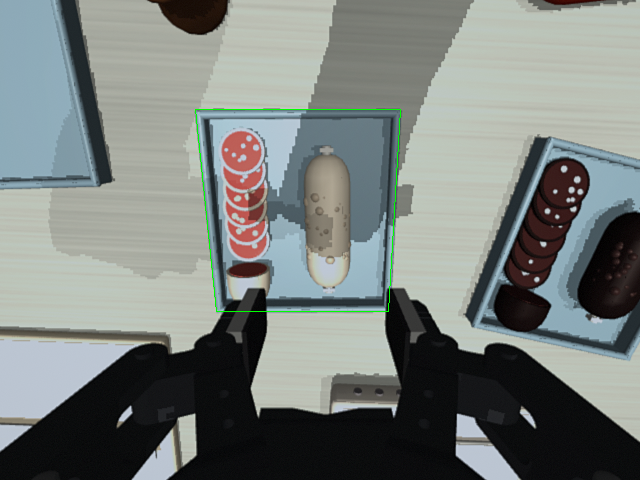

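White lies lengthwise in the middle of its tray's empty half, at about (327,220). Red is next.

>>> {"name": "move_arm", "arguments": {
  "targets": [
    [[19.1, -17.5, 0, 0, 0, 1.47], [19.1, -17.5, 0, 0, 0, 1.47], [19.1, -17.5, 0, 0, 0, 1.47], [19.1, -17.5, 1, 0, 0, 1.47], [19.1, -17.5, 3.1, 0, 0, 1.47], [19.1, -17.5, 3.1, 0, 0, 1.47], [19.1, -17.5, 3.1, 0, 0, 1.47], [19.1, -17.5, 3.1, 0, 0, 1.47], [19.1, -17.5, 3.1, 0, 0, 1.47], [19.1, -17.5, 3.1, 0, 0, 1.47]]
  ],
  "fingers": 1.0
}}

```text
time: 14.7
tcp_pos: [445.7, 75.5, 149.8]
ee_rot: [0.997, 0.074, 0.008, 0.001]
wrist_force: [0.2, 0.5, 0.7]
finger_gap: 1.002
```

```bash
python3 -c "
from h import *
st=arm.observe(); im=viewer.read_camera('wrist'); cv2.imwrite('pics/w7r.png',im)
try: x,y,a=wsaus(im,'red',st,'pics/w7.png'); goal(x,y,29,a+90)
except Exception as e: print(e); cv2.imwrite('pics/w7.png',im)
"
```

```text
red centre 444.9 75.5 axis -81.6 size 37.3 98.9
row [-0.28, -0.04, 12.07, 0.002, -0.016, 0.002] t 14.75 gap 1.004
```

View pics/w7.png

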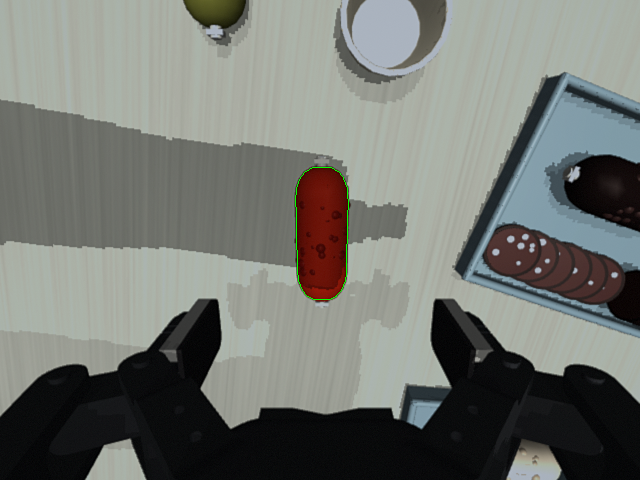

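The red contour is clean, centred at (322,233).

>>> {"name": "move_arm", "arguments": {
  "targets": [
    [[0, 0, 5, 0, -0.016, 0], [-0.3, 0, 9.5, 0, -0.016, 0], [-0.3, 0, 11.5, 0, -0.016, 0], [-0.3, 0, 12.1, 0, -0.016, 0], [-0.3, 0, 12.1, 0, -0.016, 0]]
  ]
}}

```text
time: 15.38
tcp_pos: [445.0, 75.0, 29.1]
ee_rot: [0.997, 0.074, 0.0, 0.001]
wrist_force: [-0.1, -0.3, 0.0]
finger_gap: 1.0
```

>>> {"name": "move_arm", "arguments": {
  "targets": [
    [[0, 0, 0, 0, 0, 0], [0, 0, 0, 0, 0, 0], [0, 0, 0, 0, 0, 0], [0, 0, 0, 0, 0, 0], [0, 0, 0, 0, 0, 0], [0, 0, 0, 0, 0, 0]]
  ],
  "fingers": 0.0
}}

```text
time: 16.12
tcp_pos: [445.7, 75.0, 30.2]
ee_rot: [0.997, 0.074, 0.001, 0.001]
wrist_force: [-1.2, 0.4, 5.6]
finger_gap: 0.429
```

```bash
python3 -c "
from h import *
goal(527.8,-343.7,190,94.2)"
```

```text
row [1.94, 42.67, -15.86, 0.004, 0.0, -1.495] t 16.12 gap 0.429
```

>>> {"name": "move_arm", "arguments": {
  "targets": [
    [[0, 0, -5, 0, 0, 0], [0, 0, -11, 0, 0, 0], [0, 4, -15.9, 0, 0, -0.15], [1.9, 42.7, -15.9, 0, 0, -1.5], [1.9, 42.7, -15.9, 0, 0, -1.5], [1.9, 42.7, -15.9, 0, 0, -1.5], [1.9, 42.7, -15.9, 0, 0, -1.5], [1.9, 42.7, -15.9, 0, 0, -1.5], [1.9, 42.7, -15.9, 0, 0, -1.5], [1.9, 42.7, -15.9, 0, 0, -1.5]]
  ]
}}

```text
time: 17.38
tcp_pos: [527.0, -347.0, 188.6]
ee_rot: [0.715, 0.699, -0.0, 0.001]
wrist_force: [0.2, 1.0, -1.1]
finger_gap: 0.434
```

```bash
python3 -c "
from h import *
goal(527.8,-343.7,180,94.2)"
```

```text
row [0.33, 0.07, 0.86, 0.001, 0.002, -0.097] t 17.38 gap 0.434
```

>>> {"name": "move_arm", "arguments": {
  "targets": [
    [[0.3, 0.1, 0.9, 0, 0, -0.1], [0.3, 0.1, 0.9, 0, 0, -0.1], [0.3, 0.1, 0.9, 0, 0, -0.1]]
  ]
}}

```text
time: 17.75
tcp_pos: [528.0, -343.4, 179.2]
ee_rot: [0.68, 0.733, -0.0, 0.0]
wrist_force: [0.1, 0.3, -1.7]
finger_gap: 0.437
```

```bash
python3 -c "
from h import *
trayview(527.8,-343.7,4.2,'pics/w8.png')
goal(527.8,-343.7,33.5,94.2)"
```

```text
row [0.0, -0.05, 14.62, 0.001, 0.002, 0.003] t 17.8 gap 0.43
```

View pics/w8.png

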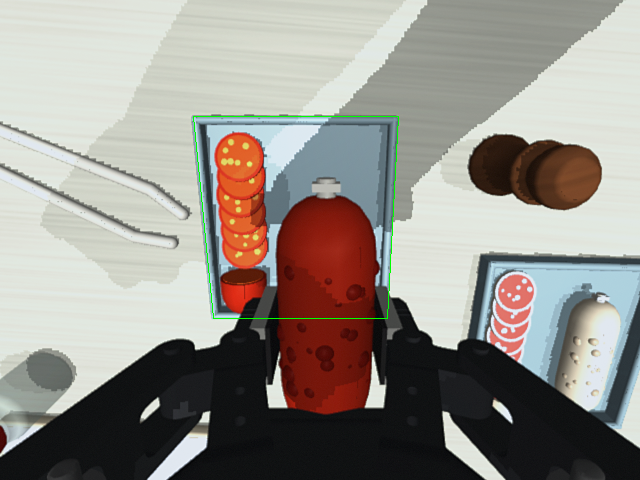

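The tray lines up with the prediction. Lowering red.

>>> {"name": "move_arm", "arguments": {
  "targets": [
    [[0, 0, 5, 0, 0, 0], [0, 0, 10, 0, 0, 0], [0, 0, 13, 0, 0, 0], [0, 0, 14.2, 0, 0, 0], [0, -0.1, 14.6, 0, 0, 0], [0, -0.1, 14.6, 0, 0, 0], [0, -0.1, 14.6, 0, 0, 0]]
  ]
}}

```text
time: 18.68
tcp_pos: [528.5, -344.8, 35.8]
ee_rot: [0.68, 0.733, -0.0, 0.003]
wrist_force: [0.2, -0.3, -0.4]
finger_gap: 0.435
```

```bash
python3 -c "
from h import *
goal(527.8,-343.7,33,94.2)"
```

```text
row [0.11, -0.06, 0.28, 0.003, 0.004, 0.002] t 18.68 gap 0.435
```

>>> {"name": "move_arm", "arguments": {
  "targets": [
    [[0.1, -0.1, 0.2, 0, 0, 0], [0.1, -0.1, 0.3, 0, 0, 0], [0.1, -0.1, 0.3, 0, 0, 0]]
  ]
}}

```text
time: 19.05
tcp_pos: [528.1, -344.5, 34.3]
ee_rot: [0.68, 0.733, -0.0, 0.004]
wrist_force: [-1.1, 1.0, 4.3]
finger_gap: 0.431
```

>>> {"name": "move_arm", "arguments": {
  "targets": [
    [[0, 0, 0, 0, 0, 0], [0, 0, 0, 0, 0, 0], [0, 0, 0, 0, 0, 0], [0, 0, 0, 0, 0, 0]]
  ],
  "fingers": 0.62
}}

```text
time: 19.55
tcp_pos: [527.9, -344.3, 33.9]
ee_rot: [0.68, 0.733, -0.0, 0.004]
wrist_force: [-0.5, 0.4, 0.0]
finger_gap: 0.621
```

>>> {"name": "move_arm", "arguments": {
  "targets": [
    [[0, 0, -2, 0, 0, 0], [0, 0, -6, 0, 0, 0], [0, 0, -12, 0, 0, 0], [0, 0, -15, 0, 0, 0]]
  ]
}}

```text
time: 20.05
tcp_pos: [528.6, -344.7, 190.4]
ee_rot: [0.68, 0.733, 0.0, 0.008]
wrist_force: [1.0, -0.0, 0.1]
finger_gap: 0.619
```

```bash
python3 -c "
from h import *
trayview(527.8,-343.7,4.2,'pics/w9.png')
goal(355.7,250,190,5.8)"
```

```text
row [60.71, -12.85, -0.68, 0.023, 0.001, 1.545] t 20.1 gap 0.616
```

View pics/w9.png

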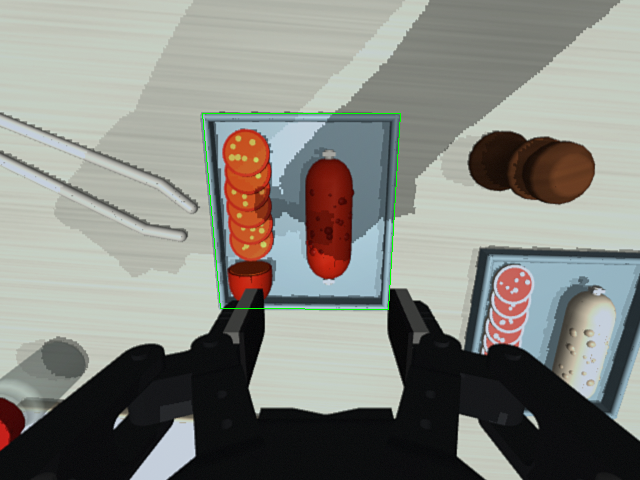

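Red is placed. Green is next; this path stays well above the 100 mm mill.

>>> {"name": "move_arm", "arguments": {
  "targets": [
    [[60.7, -12.9, -0.7, 0.02, 0, 1.55], [60.7, -12.9, -0.7, 0.02, 0, 1.55], [60.7, -12.9, -0.7, 0.02, 0, 1.55], [60.7, -12.9, -0.7, 0.02, 0, 1.55], [60.7, -12.9, -0.7, 0.02, 0, 1.55], [60.7, -12.9, -0.7, 0.02, 0, 1.55], [60.7, -12.9, -0.7, 0.02, 0, 1.55], [60.7, -12.9, -0.7, 0.02, 0, 1.55], [60.7, -12.9, -0.7, 0.02, 0, 1.55], [60.7, -12.9, -0.7, 0.02, 0, 1.55]]
  ],
  "fingers": 1.0
}}

```text
time: 21.35
tcp_pos: [366.3, 214.8, 191.2]
ee_rot: [0.999, 0.047, 0.002, 0.001]
wrist_force: [1.0, 1.2, -0.6]
finger_gap: 0.998
```

```bash
python3 -c "
from h import *
goal(355.7,250,150,5.8)"
```

```text
row [-0.74, -3.61, 4.11, 0.002, -0.005, -0.007] t 21.35 gap 0.998
```

>>> {"name": "move_arm", "arguments": {
  "targets": [
    [[-0.7, -3.6, 4.1, 0, 0, 0], [-0.7, -3.6, 4.1, 0, 0, 0], [-0.7, -3.6, 4.1, 0, 0, 0]]
  ]
}}

```text
time: 21.72
tcp_pos: [356.4, 249.8, 151.0]
ee_rot: [0.999, 0.047, 0.003, 0.001]
wrist_force: [0.7, 0.7, 0.7]
finger_gap: 0.999
```

```bash
python3 -c "
from h import *
st=arm.observe(); im=viewer.read_camera('wrist')
try: x,y,a=wsaus(im,'green',st,'pics/w10.png'); goal(x,y,29,a+90)
except Exception as e: print(e); cv2.imwrite('pics/w10.png',im)
"
```

```text
green centre 354.7 249.8 axis -82.8 size 38.0 100.5
row [-0.31, -0.06, 12.24, 0.002, -0.007, -0.033] t 21.77 gap 1.001
```

View pics/w10.png

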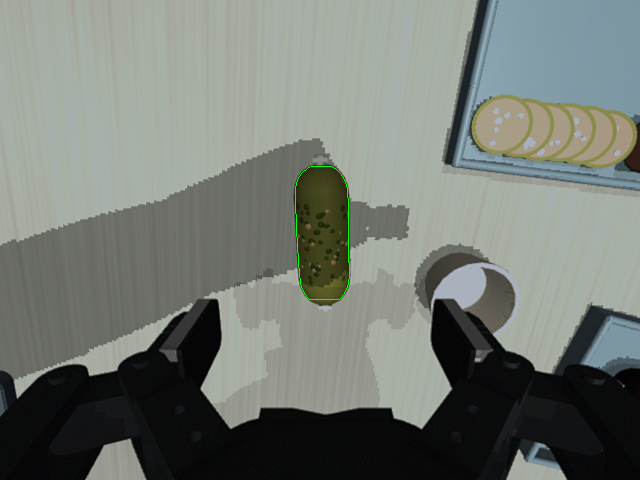

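Green is clean at (322,233). The ramekin sits about 28 mm clear of the open finger. Grasping.

>>> {"name": "move_arm", "arguments": {
  "targets": [
    [[-0.2, 0, 5, 0, 0, -0.03], [-0.3, -0.1, 9.5, 0, 0, -0.03], [-0.3, -0.1, 11.5, 0, 0, -0.03], [-0.3, -0.1, 12.2, 0, 0, -0.03], [-0.3, -0.1, 12.2, 0, 0, -0.03]]
  ]
}}

```text
time: 22.4
tcp_pos: [355.9, 249.9, 30.5]
ee_rot: [0.998, 0.061, 0.004, 0.001]
wrist_force: [0.6, 0.7, 0.3]
finger_gap: 1.002
```

>>> {"name": "move_arm", "arguments": {
  "targets": [
    [[0, 0, 0, 0, 0, 0], [0, 0, 0, 0, 0, 0], [0, 0, 0, 0, 0, 0], [0, 0, 0, 0, 0, 0], [0, 0, 0, 0, 0, 0], [0, 0, 0, 0, 0, 0]]
  ],
  "fingers": 0.0
}}

```text
time: 23.15
tcp_pos: [356.4, 250.3, 31.6]
ee_rot: [0.998, 0.061, 0.005, 0.0]
wrist_force: [-1.9, -1.3, 5.2]
finger_gap: 0.443
```

```bash
python3 -c "
from h import *
goal(524.5,400.2,180,88.2)"
```

```text
row [18.65, -12.82, -14.67, 0.008, -0.007, -1.418] t 23.15 gap 0.443
```

>>> {"name": "move_arm", "arguments": {
  "targets": [
    [[0, 0, -5, 0, 0, 0], [0, 0, -11, 0, 0, 0], [1, -1, -14.7, 0, 0, -0.15], [18.6, -12.8, -14.7, 0.01, -0.01, -1.42], [18.6, -12.8, -14.7, 0.01, -0.01, -1.42], [18.6, -12.8, -14.7, 0.01, -0.01, -1.42], [18.6, -12.8, -14.7, 0.01, -0.01, -1.42], [18.6, -12.8, -14.7, 0.01, -0.01, -1.42], [18.6, -12.8, -14.7, 0.01, -0.01, -1.42], [18.6, -12.8, -14.7, 0.01, -0.01, -1.42]]
  ]
}}

```text
time: 24.4
tcp_pos: [523.8, 399.9, 178.8]
ee_rot: [0.715, 0.699, -0.002, -0.001]
wrist_force: [0.9, 0.0, -2.3]
finger_gap: 0.444
```

>>> {"name": "move_arm", "arguments": {
  "targets": [
    [[0, 0, 0, 0, 0, -0.03], [0, 0, 0, 0, 0, -0.03], [0, 0, 0, 0, 0, -0.03]]
  ]
}}

```text
time: 24.78
tcp_pos: [523.6, 399.9, 178.4]
ee_rot: [0.705, 0.709, -0.003, -0.001]
wrist_force: [-1.3, -0.2, -0.8]
finger_gap: 0.446
```

```bash
python3 -c "
from h import *
trayview(524.5,400.2,-1.8,'pics/w11.png')
goal(524.5,400.2,35,88.2)"
```

```text
row [0.06, 0.15, 14.36, -0.005, 0.002, 0.037] t 24.82 gap 0.448
```

View pics/w11.png

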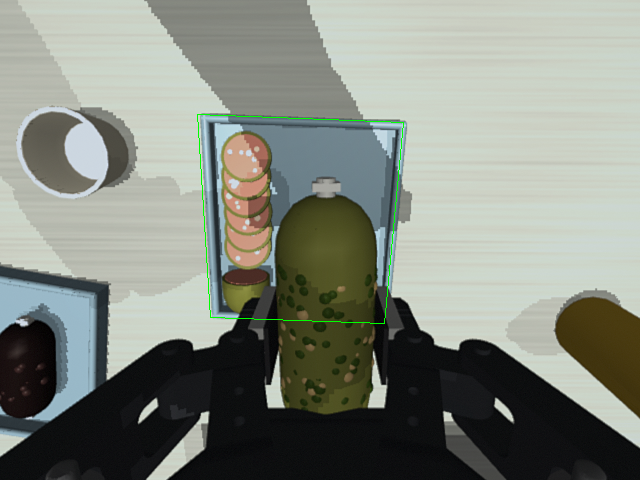

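>>> {"name": "move_arm", "arguments": {
  "targets": [
    [[0, 0.1, 5, 0, 0, 0.04], [0.1, 0.1, 10, 0, 0, 0.04], [0.1, 0.1, 12.8, 0, 0, 0.04], [0.1, 0.1, 14, 0, 0, 0.04], [0.1, 0.1, 14.4, 0, 0, 0.04], [0.1, 0.1, 14.4, 0, 0, 0.04], [0.1, 0.1, 14.4, 0, 0, 0.04]]
  ]
}}

```text
time: 25.7
tcp_pos: [525.1, 401.3, 35.9]
ee_rot: [0.719, 0.695, -0.001, -0.001]
wrist_force: [-0.1, -0.3, -1.1]
finger_gap: 0.446
```

```bash
python3 -c "
from h import *
goal(524.5,400.2,34,88.2)"
```

```text
row [-0.11, -0.05, 0.19, -0.003, 0.0, -0.003] t 25.7 gap 0.446
```

>>> {"name": "move_arm", "arguments": {
  "targets": [
    [[-0.1, 0, 0.2, 0, 0, 0], [-0.1, 0, 0.2, 0, 0, 0], [-0.1, 0, 0.2, 0, 0, 0]]
  ]
}}

```text
time: 26.08
tcp_pos: [525.1, 401.2, 35.8]
ee_rot: [0.719, 0.695, 0.0, -0.001]
wrist_force: [-3.4, 0.4, 5.8]
finger_gap: 0.443
```

Contact at 5.8 N. Releasing green.

>>> {"name": "move_arm", "arguments": {
  "targets": [
    [[0, 0, 0, 0, 0, 0], [0, 0, 0, 0, 0, 0], [0, 0, 0, 0, 0, 0], [0, 0, 0, 0, 0, 0]]
  ],
  "fingers": 0.62
}}

```text
time: 26.58
tcp_pos: [525.1, 401.0, 35.5]
ee_rot: [0.719, 0.695, -0.0, -0.001]
wrist_force: [0.2, -0.2, 0.1]
finger_gap: 0.622
```

>>> {"name": "move_arm", "arguments": {
  "targets": [
    [[0, 0, -2, 0, 0, 0], [0, 0, -6, 0, 0, 0], [0, 0, -12, 0, 0, 0], [0, 0, -15, 0, 0, 0]]
  ]
}}

```text
time: 27.08
tcp_pos: [527.0, 401.7, 192.1]
ee_rot: [0.719, 0.695, 0.004, -0.0]
wrist_force: [0.3, 0.4, -0.3]
finger_gap: 0.619
```

```bash
python3 -c "
from h import *
trayview(524.5,400.2,-1.8,'pics/w12.png')
st=arm.observe();im=cv2.imread('pics/w12.png')
try: wsaus(im,'green',st,'pics/w12b.png',z=22.5)
except Exception as e: print(e)
goal(330,200,330,88.2)"
```

```text
green centre 531.1 402.5 axis -1.5 size 38.5 105.2
row [-20.79, -18.98, -13.76, 0.01, -0.009, -0.003] t 27.12 gap 0.62
```

View pics/w12b.png

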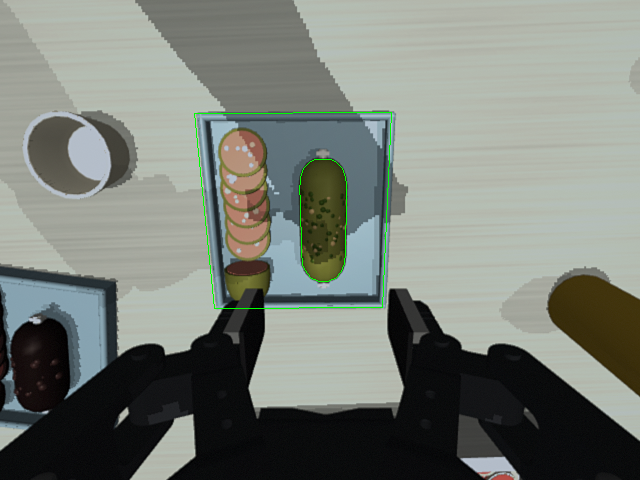

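Green is in its tray. One wrist reading puts it 6 mm off along x, possibly because the arm was still settling. I'll clear the arm and check with the top camera.

>>> {"name": "move_arm", "arguments": {
  "targets": [
    [[-20.8, -19, -13.8, 0, 0, 0], [-20.8, -19, -13.8, 0, 0, 0], [-20.8, -19, -13.8, 0, 0, 0], [-20.8, -19, -13.8, 0, 0, 0], [-20.8, -19, -13.8, 0, 0, 0], [-20.8, -19, -13.8, 0, 0, 0], [-20.8, -19, -13.8, 0, 0, 0], [-20.8, -19, -13.8, 0, 0, 0]]
  ]
}}

```text
time: 28.12
tcp_pos: [330.2, 200.3, 329.3]
ee_rot: [0.719, 0.695, 0.006, -0.0]
wrist_force: [-0.4, 0.3, 0.1]
finger_gap: 0.619
```

```bash
python3 - <<'E'
from h import *
im=viewer.read_camera('top'); cv2.imwrite('pics/top9.png',im); cv2.imwrite('pics/scene9.png',viewer.read_camera('scene'))
c=np.clip(im[140:330,130:530].astype(float)*1.6,0,255).astype(np.uint8)
cv2.imwrite('pics/top9z.png',cv2.resize(c,(800,380),interpolation=cv2.INTER_CUBIC))
c=cam('top'); m=cv2.medianBlur(im,3); hsv=cv2.cvtColor(m,cv2.COLOR_BGR2HSV).astype(int);H,S,V=[hsv[...,i] for i in range(3)]
for k,x,y,z in(('black',653.4,136.3,23.5),('red',527.8,-343.7,22),('green',524.5,400.2,22.5),('white',625.4,-105.5,21)):
    M={'black':V<60,'red':(S>120),'green':(H>20)&(H<45)&(S>70),'white':(S<28)}[k]
    u,v=proj(c,[x,y,z])[0].astype(int); b=np.zeros(M.shape,np.uint8); b[v-36:v+36,u-14:u+15]=M[v-36:v+36,u-14:u+15]
    n,l,s,_=cv2.connectedComponentsWithStats(b); i=1+np.argmax(s[1:,4])
    ct=max(cv2.findContours((l==i).astype(np.uint8),0,1)[0],key=cv2.contourArea)[:,0]
    (cx,cy),(w,h),a=cv2.minAreaRect(ray(c,ct,z)[:,:2].astype(np.float32)); print(k,'goal',x,y,'meas',round(cx,1),round(cy,1),round(w),round(h),round(a,1))
E
```

```text
black goal 653.4 136.3 meas 654.0 136.0 39 90 80.1
red goal 527.8 -343.7 meas 529.0 -345.1 94 34 2.4
green goal 524.5 400.2 meas 530.1 401.0 35 93 88.2
white goal 625.4 -105.5 meas 628.6 -105.8 39 120 89.2
```

View pics/top9z.png

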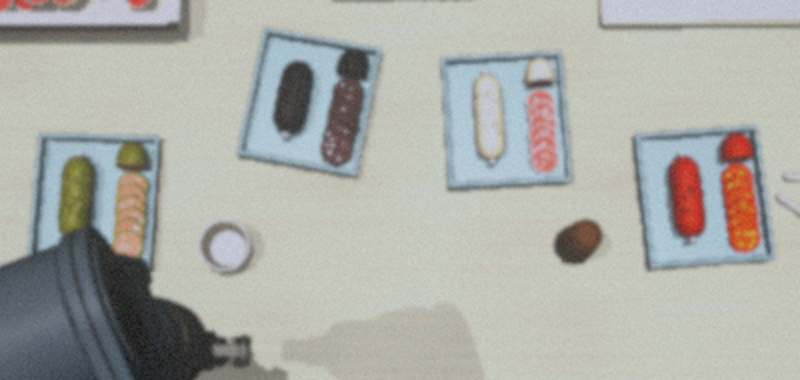

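View pics/scene9.png

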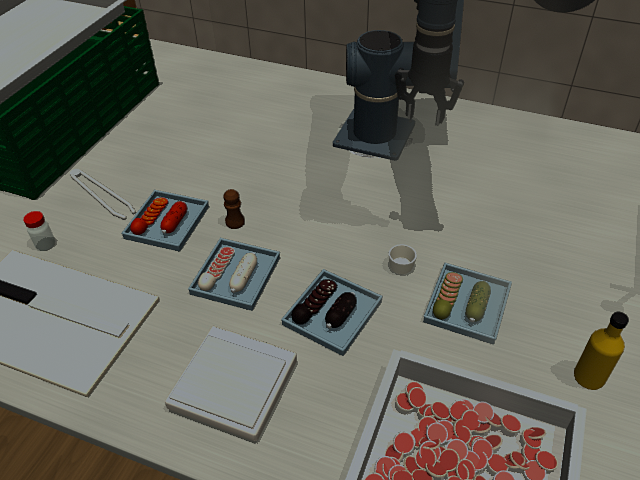

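The arm hides the end of the green tray at (100,270), so I'll move it aside for a proper check.

```bash
python3 -c "
from h import *
goal(330,0,330,30)"
```

```text
row [-20.02, 0.67, -0.26, 0.002, -0.011, 1.013] t 28.23 gap 0.62
```

>>> {"name": "move_arm", "arguments": {
  "targets": [
    [[-20, 0.7, 0, 0, 0, 1], [-20, 0.7, 0, 0, 0, 1], [-20, 0.7, 0, 0, 0, 1], [-20, 0.7, 0, 0, 0, 1], [-20, 0.7, 0, 0, 0, 1], [-20, 0.7, 0, 0, 0, 1], [-20, 0.7, 0, 0, 0, 1]]
  ]
}}

```text
time: 29.1
tcp_pos: [330.5, 0.2, 326.6]
ee_rot: [0.964, 0.266, 0.004, -0.003]
wrist_force: [-0.2, -0.6, 0.1]
finger_gap: 0.622
```

```bash
cat > fin.py <<'E'
from h import *
import sys
im=viewer.read_camera('top'); cv2.imwrite(sys.argv[1],im)
c=cam('top'); m=cv2.medianBlur(im,3); hsv=cv2.cvtColor(m,cv2.COLOR_BGR2HSV).astype(int);H,S,V=[hsv[...,i] for i in range(3)]
vis=im.copy()
for k,x,y,z in(('black',653.4,136.3,23.5),('red',527.8,-343.7,22),('green',524.5,400.2,22.5),('white',625.4,-105.5,21)):
    M={'black':V<60,'red':(S>120),'green':(H>20)&(H<45)&(S>70),'white':(S<28)}[k]
    u,v=proj(c,[x,y,z])[0].astype(int); b=np.zeros(M.shape,np.uint8); b[v-32:v+32,u-14:u+15]=M[v-32:v+32,u-14:u+15]
    n,l,s,_=cv2.connectedComponentsWithStats(b); i=1+np.argmax(s[1:,4])
    ct=max(cv2.findContours((l==i).astype(np.uint8),0,1)[0],key=cv2.contourArea)[:,0]
    cv2.drawContours(vis,[ct],-1,(0,255,0),1); cv2.circle(vis,(u,v),1,(255,0,255),-1)
    (cx,cy),(w,h),a=cv2.minAreaRect(ray(c,ct,z)[:,:2].astype(np.float32)); print(k,'goal',x,y,'meas',round(cx,1),round(cy,1),round(w),round(h),round(a,1))
v=np.clip(vis[140:290,130:530].astype(float)*1.6,0,255).astype(np.uint8)
cv2.imwrite(sys.argv[1].replace('.','z.'),cv2.resize(v,(800,300),interpolation=cv2.INTER_CUBIC))
E
python3 fin.py pics/top10.png; python3 -c "
import cv2,meas
meas.run(cv2.imread('pics/top10.png'))" 2>&1 | grep -E "tray|mill"
```

```text
black goal 653.4 136.3 meas 653.9 135.9 39 90 81.9
red goal 527.8 -343.7 meas 529.2 -345.3 94 33 3.5
green goal 524.5 400.2 meas 527.9 401.1 35 97 87.5
white goal 625.4 -105.5 meas 629.8 -106.1 118 39 3.2
```

View pics/top10z.png

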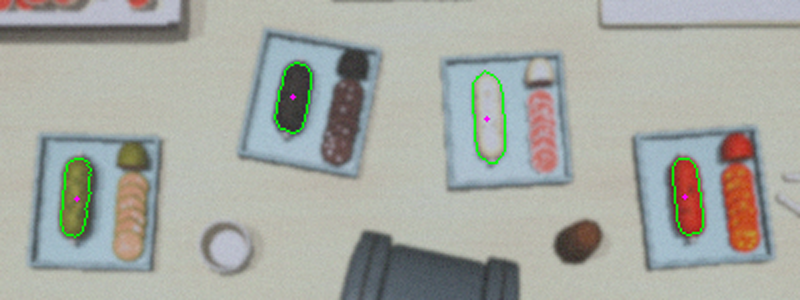

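The top check puts every sausage within about 4–5 mm of its goal and aligned to within about 3°. The mill and ramekin haven't moved. Handing in.

```bash
python3 -c "
from station import arm
print(arm.job_done(), arm.observe()['time'])"
```

```text
the job is handed in; nothing more can be done
the job is handed in; nothing more can be done
```

All four sausages are lying lengthwise in their matching trays, in the middle of the empty half. I handed the job in at about 29 s of the 99 s allowed. I set each one down until I felt light contact (3.6–5.9 N), then opened the fingers only slightly so they cleared the slices and walls.

| Sausage | Offset from target, last top view |
|---|---|
| Black | about 1 mm |
| Red | about 2 mm |
| Green | about 3.5 mm, along its length |
| White | about 4.5 mm, along its length |

- **Angles:** all four were within about 3° of their trays.
- **Mill and ramekin:** both look to be standing where they were, judged by eye; I did not re-measure them.
- **White, less certain:** the wrist colour mask failed before the grasp, so I picked the sausage's ends by eye. The final outline may also include the metal clips.
- **Green, readings disagree:** the wrist camera put it about 6.5 mm off along its length, against about 3.5 mm from the top view. I trusted the top view because the arm had just stopped when the wrist picture was taken, and I left it as it was.
- **Failed check:** my last attempt to re-measure the trays returned nothing, so the targets are the tray positions measured at the start. Those matched the rims well in the wrist view before each placing.

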